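# Pack the valve hook-up kit and bar the tray

### The arm

A 7-joint arm with a two-finger parallel gripper is mounted at the origin on the work surface; the furniture and walls round the work are solid. World frame = base frame: x ahead of the robot, y to its left, z up, the work surface at z = 0. Lengths are in m, angles in rad, forces in N, time in s.
With the tool pointing down it reaches from about 0.425 to 0.875 m from the base axis. Payload 4.7 kg.
Tool frame: the origin (TCP) lies midway between the tips of the shut fingers; the grasp point (between the pads) lies 19 mm behind it; z points along the fingers, y is the line along which they close (so a half turn about z gives the same grasp; the last joint's range is limited). The gripper opens to 87 mm and grips with 3 to 60 N. Pads are 19 mm wide; open, the fingers measure 117 mm over their backs; the gripper's body (75 mm by 190 mm) begins 51 mm behind the grasp point.
Start: joints at [-1.296, 0.321, -0.07, 1.45, 0.023, 1.371, -0.057], TCP at [0.168, 0.628, 0.223] pointing down, gripper open.
Joint ranges: [-2.86, 2.86], [-0.3, 2.09], [-1.38, 1.24], [0.06, 2.45], [-1.56, 4.7], [0.09, 2.05], [-2.69, 2.69]. Speed limits (rad/s): [2.57, 2.57, 3.14, 3.14, 3.14, 3.14, 3.14].

### API

Orientations are given as a rotation vector (axis times angle).
In Python, from bench import ctrl, get_image, calibration gives the robot as it stands.
- The arm moves only by the tool apply_moves, never from a script. Its arguments are lists of equal length, an entry for each row: "dp": the shift along the tool's x, y, z in m, a list of three; "twist": the turn, a rotation vector about the tool's x, y, z in rad, a list of three; "fingers": the closure, from 0 (fully open) to 1 (shut). In form: {"dp": [[dx, dy, dz], ...], "twist": [[ax, ay, az], ...], "fingers": [fingers, ...]}. A call has 1 to 10 rows; each row shifts and turns the commanded pose from where the row before left it, along the tool's axes as they then stand; what a row does not reach is not made up. A row lasts 1/10 s, in which the tool goes at most 50 mm and 8.59 degrees, less where a joint would pass 70% of its speed; a pose out of reach is approached as far as the arm can. A call is refused whole if a number of a shift passes 0.05 or a number of a turn 0.15, either way. A call with a gripper value outside its range is refused whole. The fingers move at their own pace and stop on an object; "newtons" is the grip in N (left out, the last holds). Time passes only in rows, so rows that do not move let the fingers close. It gives the time, the measured TCP pose, the force, the opening and the grip force at its end, in the units of the state.
- ctrl.get_state(): the state, without advancing time (a new reading comes with each control period).
- get_image(name): name is "side" or "top" or "wrist"; returns the picture (480x640x3 uint8, red, green, blue); there is no depth.
- calibration(name): a dict with "fx", "fy", "cx", "cy" (pixels), "eye" and "attitude" of the camera in the world; the wrist camera has in their place "hand_eye" (4x4, takes a point from camera to tool coordinates, whose origin is the TCP and whose axes are the flange's). Camera axes: x right, y up, looking along -z (the intrinsics and any distortion apply to the point x, -y, -z); pixel columns grow to the right and rows downward; lengths in m; the calibration is good to about 2 mm. A picture is of the moment at which its call begins: read the wrist's pose just before it. calibration takes no time and is no camera call.
- ctrl.close_job(): hands the job in; it is judged then, once.
The state is a dict: "time": time; "joint_positions": joint angles; "qd": joint speeds; "joint_torque": joint torques, N m; "position": TCP position; "tool_rot": TCP orientation; "ft_force": force on the tool from outside, world axes, zero at the start; "torque": the same for the moment, N m; "grip_width": opening from 0.0 (shut) to 1.0 (fully open); "grip_force": force on a finger pad.
Only numpy, scipy, OpenCV 4.12 (cv2) and the standard library are available. Lean on these libraries where they do the work, as an engineer would, in place of code of your own. Each camera call takes 0.05 s, during which the arm holds its last target. There are 200 camera calls.

### The job

Pack the valve hook-up kit: lay the brass union, the green terminal block (screws up) and the red hex-key set flat in the blue transport tray, each lengthwise in the pocket cut for it (yellow floor for the brass union, green for the terminal block, red for the hex-key set). Then lock the kit in for transport by sliding the retaining bar from the left end through both ears of the tray until its orange handle stops against the left ear. Leave the two steel unions where they lie.

Things in the scene. Friction and masses are not known exactly. Their poses are not given: they have to be found in the camera images.
- tray: blue sheet-metal transport tray, fixed to the bench, 126 (its x) x 228 (its y) x 16 mm, holding three dark nests side by side along its y; origin at the centre of its underside, z up. An upright aluminium ear, 46 wide (x), 54 high, 6 thick, stands at each end: the left ear at y +114 to +120 mm, the right ear at y -120 to -114 mm. Each ear has a round 18 mm bore, axis along the tray's y at x = 0, z = 37 mm. With the bar home its handle point is at y = +140 mm, z 33 to 37 mm
- nest_union: dark nest with a YELLOW pocket floor, for the brass union: fixed in the tray, 118 x 57 x 11 mm; origin at the centre of its underside, 3 mm above the bench mat (z = 3 mm). Pocket 67 mm (its x) x 37 mm (its y), 8 mm deep, pocket floor 3 mm above the origin. A dark finger channel 38 mm wide, as deep as the pocket, crosses the middle of all three nests along y. The nests stand at tray y = -58, 0 and +58 mm, in any order, x along the tray's x
- nest_terminal: dark nest with a GREEN pocket floor, for the terminal block: as nest_union but the pocket is 67 mm (x) x 26 mm (y), 8 mm deep
- nest_key: dark nest with a RED pocket floor, for the hex-key set: as nest_union but the pocket is 107 mm (x) x 43 mm (y), 8 mm deep
- brass_c (a point): brass-coloured tube union lying on the bench, 22 wide (x) x 52 long (its y) x 20 mm high, 50 g; this point is its centre, 10 mm above its underside. Grasp across its two hexagons, which span y -10 to +17 mm
- terminal_c (a point): green terminal block standing on its base, screws up, 11 wide (x) x 52 long (its y) x 18 mm high, 28 g; this point is its centre, 9 mm above its underside
- hexkey_c (a point): red folding hex-key set lying flat, 28 wide (x) x 92 long (its y) x 15 mm high, 110 g; this point is its centre, 7.5 mm above its underside
- bar_handle (a point): retaining bar, 70 g, lying on the side table left of the mat (table top at z = -5 mm): flat orange handle 26 wide (x) x 40 long (y) x 14 mm high; this point is the handle's centre, on the shaft's axis, 7 mm above the underside. A steel shaft of 12 mm diameter runs from the handle's end (y -20) 256 mm along the bar's -y to a tapered nose (last 12 mm)
- steel_a_c (a point): silver steel tube union, 20 x 47 (y) x 18 mm, look-alike that does not belong to the kit; this point is its centre, 9 mm above its underside
- steel_b_c (a point): smaller silver steel tube union, 18 x 42 (y) x 16 mm, look-alike that does not belong to the kit; this point is its centre, 8 mm above its underside
Not all that is in view belongs to the job. What is shaped like the part that bears brass_c but black is not meant.

How it is judged:
On the way, in this order (a step that is already met when the one before it is completed fails the run):
1. the brass union, the terminal block and the hex-key set all lie in their own pockets while the bar is not yet home in the ears (x of brass_c in the frame of nest_union between -0.013 and 0.013 m and y of brass_c in the frame of nest_union between -0.013 and 0.013 m and z of brass_c in the frame of nest_union between 0.009 and 0.0165 m and angle between the y axis of brass_c and the x axis of nest_union, either way round below 0.4 rad and x of terminal_c in the frame of nest_terminal between -0.013 and 0.013 m and y of terminal_c in the frame of nest_terminal between -0.013 and 0.013 m and z of terminal_c in the frame of nest_terminal between 0.008 and 0.0155 m and angle between the y axis of terminal_c and the x axis of nest_terminal, either way round below 0.4 rad and angle between each of terminal_c, hexkey_c's own z axis and vertical below 0.2 rad and x of hexkey_c in the frame of nest_key between -0.013 and 0.013 m and y of hexkey_c in the frame of nest_key between -0.013 and 0.013 m and z of hexkey_c in the frame of nest_key between 0.0065 and 0.014 m and angle between the y axis of hexkey_c and the x axis of nest_key, either way round below 0.4 rad and distance between bar_handle and tray above 0.18 m), for 0.2 s.
2. the bar runs through both ears with its handle at the left ear (y of bar_handle in the frame of tray between 0.134 and 0.15 m and x of bar_handle in the frame of tray between -0.009 and 0.009 m and z of bar_handle in the frame of tray between 0.028 and 0.044 m and angle between the y axis of bar_handle and the y axis of tray, either way round below 0.07 rad), for 0.2 s.
At the end, for the whole second after the job is handed in: Union, terminal block (upright) and hex-key set (flat) on the floors of their own pockets (4 mm), centred within 13 mm, lengthwise within 0.4 rad, either way round; bar from the left through both ears, handle within 10 mm of the left ear; steel unions within 30 mm of their starts (all of step 2 and x of brass_c in the frame of nest_union between -0.013 and 0.013 m and y of brass_c in the frame of nest_union between -0.013 and 0.013 m and z of brass_c in the frame of nest_union between 0.009 and 0.0165 m and angle between the y axis of brass_c and the x axis of nest_union, either way round below 0.4 rad and x of terminal_c in the frame of nest_terminal between -0.013 and 0.013 m and y of terminal_c in the frame of nest_terminal between -0.013 and 0.013 m and z of terminal_c in the frame of nest_terminal between 0.008 and 0.0155 m and angle between the y axis of terminal_c and the x axis of nest_terminal, either way round below 0.4 rad and angle between each of terminal_c, hexkey_c's own z axis and vertical below 0.2 rad and x of hexkey_c in the frame of nest_key between -0.013 and 0.013 m and y of hexkey_c in the frame of nest_key between -0.013 and 0.013 m and z of hexkey_c in the frame of nest_key between 0.0065 and 0.014 m and angle between the y axis of hexkey_c and the x axis of nest_key, either way round below 0.4 rad and distance of each of steel_a_c, steel_b_c from where it was at the start of the episode below 0.03 m); the robot touches nothing.
It fails at once if the larger steel union is moved more than 30 mm (distance of steel_a_c from where it was at the start of the episode above 0.03 m).
It fails at once if the smaller steel union is moved more than 30 mm (distance of steel_b_c from where it was at the start of the episode above 0.03 m).
It also fails if it takes over 112 s, if anything falls off the work surface, if the arm or the gripper's body presses on something with over 40 N, if the wrist force passes 120 N, or if a joint passes its speed limit or range.

## Working session

There is one attempt and no reset: what is moved stays moved. The work goes in short steps, Python scripts to look and compute and a tool call to move; the robot and the scene stay as the last step left them, time stands still between calls to the robot, and variables do not carry over. Pictures are saved under pics/ and viewed, at most 14 in all, crops included, and the job is handed in when it is done.

Besides the shell and the picture viewer there is one more tool, called after "Emit:" as name(argument=value, ...), one argument or row to a line, values as JSON. apply_moves: Moves the arm, as the interface text tells. Its arguments: {"type":"object","properties":{"dp":{"type":"array"},"twist":{"type":"array"},"fingers":{"type":"array"},"newtons":{"type":"number"}},"required":["dp","twist","fingers"]}

```bash
mkdir -p pics
cat > h.py <<'E'
import numpy as np, cv2
from scipy.spatial.transform import Rotation as R
from bench import ctrl,get_image,calibration
def snap(n,f):
    im=get_image(n); cv2.imwrite('pics/'+f,cv2.cvtColor(im,cv2.COLOR_RGB2BGR)); return im
E
python3 - <<'E'
from h import *
for n in ('top','side','wrist'): print(n,calibration(n))
s=ctrl.get_state(); print(s)
for n in ('top','side'): snap(n,n+'0.png')
E
```

```text
top {'fx': 484.4149733509735, 'fy': 484.4149733509735, 'cx': 317.4655337728183, 'cy': 238.60375563782384, 'eye': array([0.17313932, 0.01205279, 1.10459445]), 'attitude': array([ 0.16630012, -0.16559121, -1.59281822])}
side {'fx': 473.7383712676595, 'fy': 473.7383712676595, 'cx': 316.2019952855644, 'cy': 236.24264530969305, 'eye': array([ 0.43608596, -0.75290564,  0.62425933]), 'attitude': array([ 0.93497139,  0.02619523, -0.00243162])}
wrist {'fx': 359.0839609335066, 'fy': 359.0839609335066, 'cx': 319.99368297522267, 'cy': 241.34315122563765, 'hand_eye': array([[-9.18273457e-04,  9.66439516e-01,  2.56892619e-01,
         6.91420707e-02],
       [ 9.99999143e-01,  1.12720741e-03, -6.66056932e-04,
         1.07810137e-03],
       [-9.33275002e-04,  2.56891787e-01, -9.66439723e-01,
        -1.61945430e-01],
       [ 0.00000000e+00,  0.00000000e+00,  0.00000000e+00,
         1.00000000e+00]])}
{'time': 0.0, 'joint_positions': array([-1.29590094,  0.32181515, -0.07006738,  1.45171425,  0.02263887,
        1.37077737, -0.05688325]), 'qd': array([ 0.00108614,  0.00085147, -0.00065102, -0.00096114, -0.00044065,
       -0.00018663, -0.0002257 ]), 'joint_torque': array([ 4.21232135e-04, -4.91293359e+01, -4.03496716e-01, -3.12527204e+01,
       -6.38796366e-02,  4.40497440e-02,  1.79997264e-04]), 'position': array([0.16752889, 0.62745524, 0.22144678]), 'tool_rot': array([-4.08420756e-01, -3.11482077e+00,  3.02326832e-03]), 'ft_force': array([ 0.54167215, -0.39297305, -0.31760186]), 'torque': array([0.02361809, 0.04999921, 0.04612561]), 'grip_force': 0.0, 'grip_width': 1.0006991341723086}
```

View pics/top0.png

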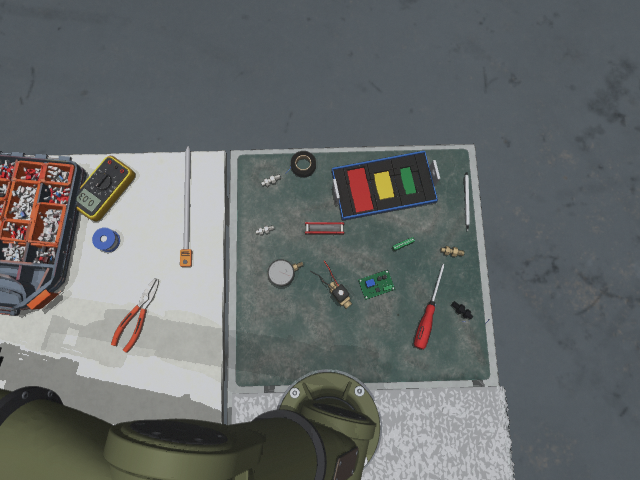

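View pics/side0.png

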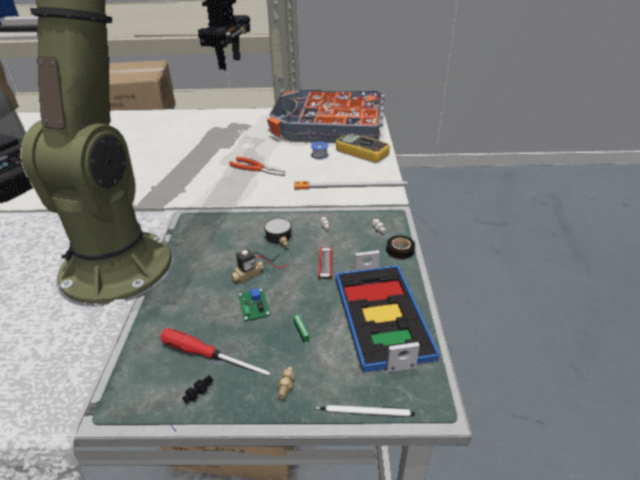

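Run:
```python
import cv2
a=cv2.imread('pics/top0.png')[145:265,300:480]
cv2.imwrite('pics/c1.png',cv2.resize(a,None,fx=4.4,fy=4.4,interpolation=cv2.INTER_CUBIC))
```

```text
(no output)
```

View pics/c1.png

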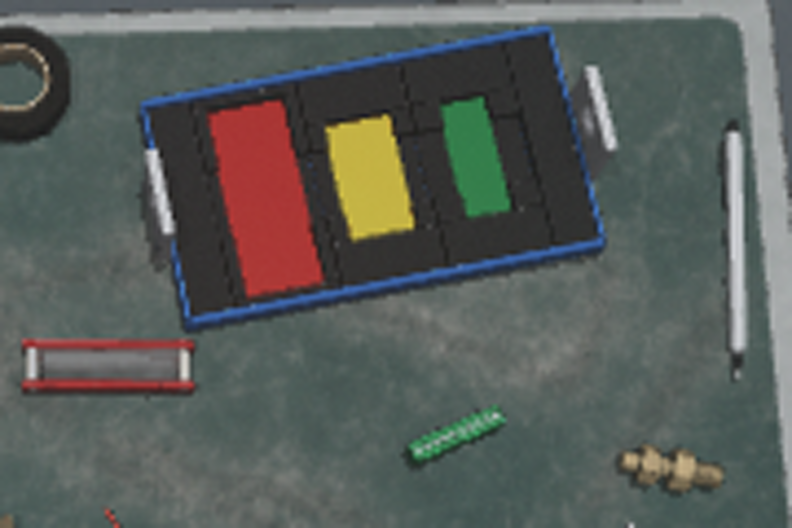

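```bash
cat >> h.py <<'E'
def cam(n,st=None):
    c=calibration(n)
    if n=='wrist':
        st=st or ctrl.get_state(); T=np.eye(4); T[:3,:3]=R.from_rotvec(st['tool_rot']).as_matrix(); T[:3,3]=st['position']
        M=T@c['hand_eye']
    else:
        M=np.eye(4); M[:3,:3]=R.from_rotvec(c['attitude']).as_matrix(); M[:3,3]=c['eye']
    return c,M
def world(n,px,z,st=None,CM=None):
    c,M=CM or cam(n,st); px=np.atleast_2d(px).astype(float)
    d=np.c_[(px[:,0]-c['cx'])/c['fx'],-(px[:,1]-c['cy'])/c['fy'],-np.ones(len(px))]@M[:3,:3].T
    return M[:3,3]+d*((z-M[2,3])/d[:,2])[:,None]
def goto(x,y,z,yaw=None,st=None):
    """shift in tool axes to world x,y,z; yaw = world angle wanted for tool y (mod pi)"""
    st=st or ctrl.get_state(); Rm=R.from_rotvec(st['tool_rot'])
    dp=Rm.inv().apply(np.array([x,y,z])-st['position'])
    out='dp tool '+str(dp.round(4))
    if yaw is not None:
        xn=None
        zc=np.array([0,0,-1.]); best=None
        for k in(0,np.pi):
            yt=np.array([np.cos(yaw+k),np.sin(yaw+k),0]); T=np.c_[np.cross(yt,zc),yt,zc]
            t=(Rm.inv()*R.from_matrix(T)).as_rotvec()
            if best is None or np.linalg.norm(t)<np.linalg.norm(best): best=t
        out+=' twist '+str(best.round(4))
    print(out,'q7',st['joint_positions'][6].round(2))
E
python3 - <<'E'
from h import *
def C(l): return np.array(l)/4.4+[300,145]
def ang(a,b): d=b-a; return np.arctan2(d[1],d[0])
t=world('top',C([(143,105),(549,28),(605,245),(188,326)]),.016); print('tray',t.mean(0),(ang(t[1],t[0])),(ang(t[2],t[1])),ang(t[2],t[3]),np.linalg.norm(t[0]-t[1]),np.linalg.norm(t[1]-t[2]))
for n,p,z in(('term',[(412,455),(503,412)],.018),('hex',[(22,366),(193,366)],.015),('brass',[(620,462),(724,476)],.01)):
    w=world('top',C(p),z); print(n,w.mean(0),ang(w[1],w[0]),np.linalg.norm(w[0]-w[1]))
w=world('top',[(186,257),(187.5,149)],.005);print('bar',w)
print('steel',world('top',[(270,181),(264,230)],.008))
n=world('top',C([(267,198),(370,178),(476,157)]),.006);print('nests',n)
s=ctrl.get_state(); print(R.from_rotvec(s['tool_rot']).as_matrix().round(3))
goto(.62,0.02,.2,0.2+1.57)
E
```

```text
tray [ 0.53087502 -0.15202637  0.016     ] 1.7387116746636897 0.1655742016893371 1.7391789510469855 0.22491953046136035 0.12483889714665822
term [ 0.38813955 -0.1882879   0.018     ] 1.9846698174886088 0.05324535718274245
hex [ 0.43011906 -0.00754199  0.015     ] 1.5418631901787885 0.08979402671194836
brass [ 0.36761359 -0.30023319  0.01      ] 1.40481095740686 0.054281227739637075
bar [[0.37350978 0.31328931 0.005     ]
 [0.63874011 0.31724272 0.005     ]]
steel [[0.55062193 0.11801415 0.008     ]
 [0.43149378 0.13287465 0.008     ]]
nests [[ 0.52263937 -0.09644395  0.006     ]
 [ 0.53228007 -0.15249347  0.006     ]
 [ 0.5424759  -0.21041176  0.006     ]]
[[-0.966  0.258 -0.   ]
 [ 0.258  0.966 -0.002]
 [-0.    -0.002 -1.   ]]
dp tool [-0.5938 -0.4703  0.0225] twist [-1.700e-03 -3.000e-04 -4.599e-01] q7 -0.06
```

Run:
```python
from h import *
goto(.44,.30,.22,0.0)
```

```text
dp tool [-0.3477 -0.2462  0.002 ] twist [-1.4000e-03  1.2000e-03  1.3101e+00] q7 -0.06
```

Emit:
apply_moves(
  dp=[
    [-0.035,-0.025,0],
    [-0.035,-0.025,0],
    [-0.035,-0.025,0],
    [-0.035,-0.025,0],
    [-0.035,-0.025,0],
    [-0.035,-0.025,0],
    [-0.035,-0.025,0],
    [-0.035,-0.025,0],
    [-0.035,-0.025,0],
    [-0.035,-0.025,0],
  ],
  twist=[
    [0,0,0],
    [0,0,0],
    [0,0,0],
    [0,0,0],
    [0,0,0],
    [0,0,0],
    [0,0,0],
    [0,0,0],
    [0,0,0],
    [0,0,0],
  ],
  fingers=[0,0,0,0,0,0,0,0,0,0],
)

```text
time: 1.1
position: [0.442, 0.2946, 0.2223]
tool_rot: [-0.408, -3.115, 0.0]
ft_force: [0.3, 1.0, 0.4]
grip_width: 0.999
grip_force: 0.0
```

Emit:
apply_moves(
  dp=[
    [0,0,0],
    [0,0,0],
    [0,0,0],
    [0,0,0],
    [0,0,0],
    [0,0,0],
    [0,0,0],
    [0,0,0],
    [0,0,0],
  ],
  twist=[
    [0,0,0.148],
    [0,0,0.148],
    [0,0,0.148],
    [0,0,0.148],
    [0,0,0.148],
    [0,0,0.148],
    [0,0,0.148],
    [0,0,0.148],
    [0,0,0.148],
  ],
  fingers=[0,0,0,0,0,0,0,0,0],
)

```text
time: 2.0
position: [0.4411, 0.296, 0.2221]
tool_rot: [-2.252, -2.19, 0.001]
ft_force: [0.0, -0.4, -0.5]
grip_width: 0.998
grip_force: 0.0
```

Run:
```python
from h import *
print(ctrl.get_state()['position'],ctrl.get_state()['joint_positions'])
goto(.43,-.008,.20,-0.03)
```

```text
[0.4410592  0.29601542 0.22211163] [-0.88886931  0.06564576  0.26009104  1.75482906 -0.01733076  1.3242389
 -0.6531951 ]
dp tool [-0.3042 -0.0025  0.0223] twist [-0.0007  0.0006  0.0019] q7 -0.65
```

Emit:
apply_moves(
  dp=[
    [-0.044,0,0.003],
    [-0.044,0,0.003],
    [-0.044,0,0.003],
    [-0.044,0,0.003],
    [-0.044,0,0.003],
    [-0.044,0,0.003],
    [-0.04,-0.0025,0.003],
    [0,0,0],
  ],
  twist=[
    [0,0,0],
    [0,0,0],
    [0,0,0],
    [0,0,0],
    [0,0,0],
    [0,0,0],
    [0,0,0],
    [0,0,0],
  ],
  fingers=[0,0,0,0,0,0,0,0],
)

```text
time: 2.8
position: [0.4312, -0.0134, 0.2012]
tool_rot: [-2.255, -2.187, 0.001]
ft_force: [-0.3, -0.0, 0.1]
grip_width: 1.004
grip_force: 0.0
```

Run:
```python
from h import *
s=ctrl.get_state();print(s['position']);snap('wrist','w1.png')
```

```text
[ 0.4312181  -0.01338641  0.20117333]
```

View pics/w1.png

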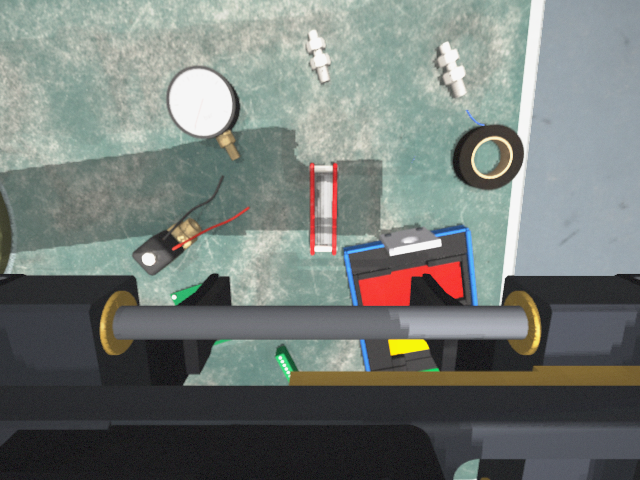

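Run:
```python
from h import *
w=world('wrist',[(323.5,164),(323.5,254)],.012);print(w,w.mean(0))
t=world('wrist',[(469.5,227),(345,250)],.016);print(t,np.arctan2(*(t[0]-t[1])[1::-1]))
print(world('top',[(469.5,227)],.0)[0][:0])
goto(*w.mean(0)[:2],.06,np.arctan2(*(w[0]-w[1])[1::-1])-np.pi/2)
```

```text
[[ 0.43762967  0.04441204  0.012     ]
 [ 0.43528746 -0.0455037   0.012     ]] [ 0.43645856 -0.00054583  0.012     ]
[[ 0.58049948 -0.02055166  0.016     ]
 [ 0.45702362 -0.04071703  0.016     ]] 0.16188511829372312
[]
dp tool [0.0095 0.0046 0.1413] twist [-0.0003 -0.001  -0.0016] q7 -0.16
```

Emit:
apply_moves(
  dp=[
    [0.002,0.001,0.03],
    [0.002,0.001,0.03],
    [0.002,0.001,0.03],
    [0.002,0.001,0.02],
    [0.001,0.0005,0],
    [0,0,0],
  ],
  twist=[
    [0,0,0],
    [0,0,0],
    [0,0,0],
    [0,0,0],
    [0,0,0],
    [0,0,0],
  ],
  fingers=[0,0,0,0,0,0],
)

```text
time: 3.45
position: [0.437, 0.0022, 0.0918]
tool_rot: [-2.244, -2.199, 0.001]
ft_force: [1.1, -0.2, 0.8]
grip_width: 1.0
grip_force: 0.0
```

Run:
```python
from h import *
s=ctrl.get_state();print(s['position']);im=snap('wrist','w2.png').astype(int)
m=((im[...,0]>130)&(im[...,1]<80)&(im[...,2]<80)).astype(np.uint8)
n,l,st,c=cv2.connectedComponentsWithStats(m)
for i in range(1,n):
  if st[i,4]>60: print(st[i],c[i])
```

```text
[0.43697491 0.00216576 0.09178332]
[298 195   7 111 665] [300.75488722 251.61503759]
[329 196   8 110 595] [332.3697479  247.44201681]
[138 252  77  45 260] [177.12692308 273.78461538]
[ 365  339   75   33 1652] [402.47820823 358.27602906]
```

Run:
```python
from h import *
w=world('wrist',[(317,195),(317,306)],.013);print(w,w.mean(0))
goto(*w.mean(0)[:2],.004)
```

```text
[[ 0.43765297  0.0411687   0.013     ]
 [ 0.43572082 -0.03986659  0.013     ]] [0.4366869  0.00065105 0.013     ]
dp tool [-0.0014 -0.001   0.0885] q7 -0.11
```

View pics/w2.png

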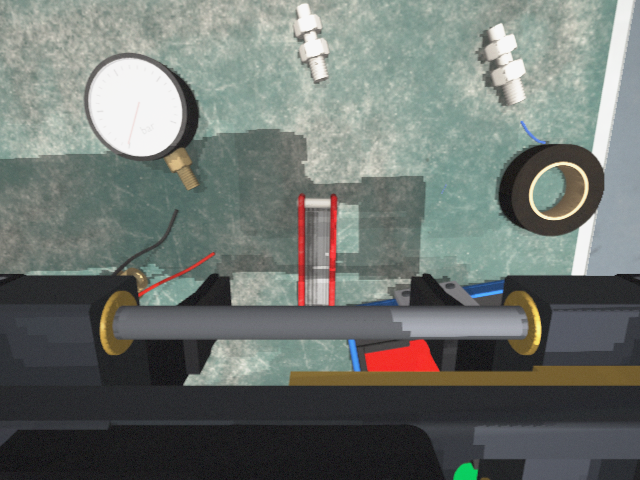

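Emit:
apply_moves(
  dp=[
    [-0.004,-0.001,0],
    [0,0,0.03],
    [0,0,0.03],
    [0,0,0.02],
    [0,0,0.008],
    [0,0,0],
    [0,0,0],
    [0,0,0],
    [0,0,0],
    [0,0,0],
  ],
  twist=[
    [0,0,0],
    [0,0,0],
    [0,0,0],
    [0,0,0],
    [0,0,0],
    [0,0,0],
    [0,0,0],
    [0,0,0],
    [0,0,0],
    [0,0,0],
  ],
  fingers=[0.4,0.4,0.4,0.4,0.4,0.4,1,1,1,1],
  newtons=30,
)

```text
time: 4.5
position: [0.4361, -0.0025, 0.0042]
tool_rot: [2.246, 2.197, 0.002]
ft_force: [-1.1, 0.8, 1.9]
grip_width: 0.319
grip_force: 0.9
```

Emit:
apply_moves(
  dp=[
    [0,0,0],
    [0,0,-0.03],
    [0,0,-0.045],
    [0,0,-0.045],
    [0,0,-0.045],
    [0,0,-0.045],
    [0,0,0],
    [0,0,0],
    [0,0,0],
    [0,0,0],
  ],
  twist=[
    [0,0,0],
    [0,0,0],
    [0,0,0],
    [0,0,0.145],
    [0,0,0.145],
    [0,0,0.145],
    [0,0,0.145],
    [0,0,0.145],
    [0,0,0.145],
    [0,0,0.145],
  ],
  fingers=[1,1,1,1,1,1,1,1,1,1],
)

```text
time: 5.5
position: [0.4355, -0.0027, 0.2134]
tool_rot: [-3.033, -0.82, 0.0]
ft_force: [-0.8, -0.1, -1.9]
grip_width: 0.299
grip_force: 30.0
```

Run:
```python
from h import *
print(ctrl.get_state()['joint_positions'].round(2));goto(.50,-.145,.22,-1.40)
```

```text
[-0.58 -0.17  0.48  1.98  0.08  1.32 -1.17]
dp tool [-0.016   0.1554 -0.0067] twist [-2.000e-04  0.000e+00  3.571e-01] q7 -1.17
```

Emit:
apply_moves(
  dp=[
    [0,0,0],
    [0,0,0],
    [0,0,0],
    [0.01,0.038,-0.002],
    [0.01,0.038,-0.002],
    [0.01,0.038,-0.002],
    [0.01,0.038,0],
    [0,0,0],
    [0,0,0],
  ],
  twist=[
    [0,0,0.12],
    [0,0,0.12],
    [0,0,0.117],
    [0,0,0],
    [0,0,0],
    [0,0,0],
    [0,0,0],
    [0,0,0],
    [0,0,0],
  ],
  fingers=[1,1,1,1,1,1,1,1,1],
)

```text
time: 6.4
position: [0.5015, -0.146, 0.2189]
tool_rot: [3.13, 0.274, -0.002]
ft_force: [0.0, 1.0, -1.3]
grip_width: 0.302
grip_force: 30.0
```

Run:
```python
from h import *
s=ctrl.get_state();print(s['position'],s['tool_rot']);snap('wrist','w3.png')
```

```text
[ 0.50148415 -0.14595482  0.21894307] [ 3.12957634e+00  2.73877246e-01 -2.27087580e-03]
```

View pics/w3.png

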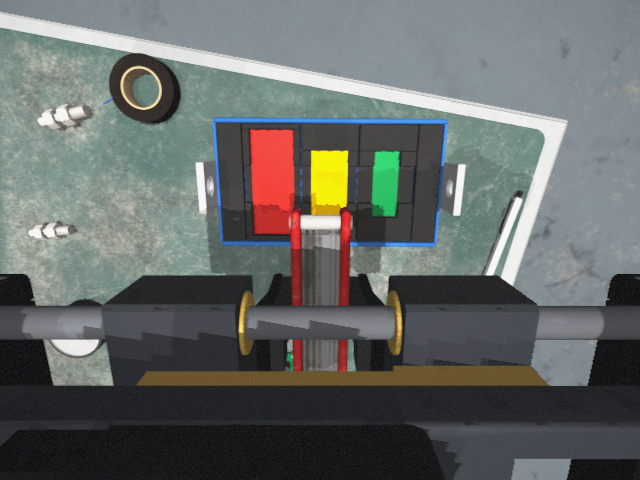

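```bash
cat >> h.py <<'E'
def tray(px,st=None):
    t=world('wrist',px,.016,st); c=t.mean(0); v=(t[0]+t[3]-t[1]-t[2])
    return t,c,np.arctan2(v[1],v[0])
E
python3 - <<'E'
from h import *
t,c,a=tray([(215,120),(446,121),(436,245),(219,243)]);print(t.round(4),c,a,[np.linalg.norm(t[i]-t[(i+1)%4]).round(4) for i in range(4)])
s=ctrl.get_state()
w=world('wrist',[(321,216)],s['position'][2]+.008); Rm=R.from_rotvec(s['tool_rot']); print('key end in tool',Rm.inv().apply(w[0]-s['position']))
y=np.array([np.cos(a),np.sin(a)]); x=np.array([y[1],-y[0]])
for k in(58,0,-58): print(k,c[:2]+y*k/1000)
# floors from colour
print(world('wrist',[(272,181.5),(329,183),(386,183.5)],.006))
goto(*(c[:2]+y*.058),.09,a)
E
```

```text
[[ 0.5775 -0.0271  0.016 ]
 [ 0.6156 -0.2467  0.016 ]
 [ 0.4935 -0.2691  0.016 ]
 [ 0.4556 -0.0437  0.016 ]] [ 0.53558035 -0.14665005  0.016     ] 1.7400433043123085 [np.float64(0.2229), np.float64(0.1241), np.float64(0.2286), np.float64(0.1231)]
key end in tool [ 0.04170528 -0.00035607 -0.00804717]
58 [ 0.52581083 -0.08947876]
0 [ 0.53558035 -0.14665005]
-58 [ 0.54534988 -0.20382134]
[[ 0.52776266 -0.0884202   0.006     ]
 [ 0.53657925 -0.1467512   0.006     ]
 [ 0.54641467 -0.20495399  0.006     ]]
dp tool [ 0.0338 -0.0499  0.129 ] twist [-0.0008  0.0011  0.0076] q7 -1.13
```

Emit:
apply_moves(
  dp=[
    [0.013,-0.017,0],
    [0.012,-0.017,0],
    [0.012,-0.016,0],
    [0,0,0.045],
    [0,0,0.045],
    [0,0,0.045],
    [0,0,0.035],
    [0,0,0],
    [0,0,0],
  ],
  twist=[
    [0,0,0],
    [0,0,0.007],
    [0,0,0],
    [0,0,0],
    [0,0,0],
    [0,0,0],
    [0,0,0],
    [0,0,0],
    [0,0,0],
  ],
  fingers=[1,1,1,1,1,1,1,1,1],
)

```text
time: 7.35
position: [0.5298, -0.0888, 0.05]
tool_rot: [-3.13, -0.268, 0.001]
ft_force: [0.8, 0.5, -0.7]
grip_width: 0.299
grip_force: 30.0
```

Run:
```python
from h import *
print(ctrl.get_state()['position']);goto(.5282,-.0885,.012,1.74)
```

```text
[ 0.52976579 -0.08878243  0.05001102]
dp tool [-0.0015 -0.0005  0.038 ] twist [-0.0002  0.0005  0.0019] q7 -1.13
```

Emit:
apply_moves(
  dp=[
    [0,0,0.015],
    [0,0,0.012],
    [0,0,0.007],
    [0,0,0.004],
    [0,0,0],
  ],
  twist=[
    [0,0,0],
    [0,0,0],
    [0,0,0],
    [0,0,0],
    [0,0,0],
  ],
  fingers=[1,1,1,1,1],
)

```text
time: 7.85
position: [0.5292, -0.0897, 0.011]
tool_rot: [-3.13, -0.266, 0.001]
ft_force: [-0.1, -0.7, -2.0]
grip_width: 0.3
grip_force: 30.0
```

Emit:
apply_moves(
  dp=[
    [0,0,0],
    [0,0,0],
    [0,0,-0.03],
    [0,0,-0.045],
    [0,0,-0.045],
    [0,0,-0.045],
    [0,0,-0.02],
    [0,0,0],
    [0,0,0],
    [0,0,0],
  ],
  twist=[
    [0,0,0],
    [0,0,0],
    [0,0,0],
    [0,0,0],
    [0,0,-0.145],
    [0,0,-0.145],
    [0,0,-0.145],
    [0,0,-0.145],
    [0,0,-0.145],
    [0,0,-0.145],
  ],
  fingers=[0.5,0.5,0.5,0.5,0,0,0,0,0,0],
)

```text
time: 8.85
position: [0.53, -0.0897, 0.1975]
tool_rot: [2.722, 1.568, 0.003]
ft_force: [-0.8, -0.1, 0.7]
grip_width: 0.947
grip_force: 0.0
```

Run:
```python
from h import *
goto(.374,-.293,.20,-.166)
```

```text
dp tool [-0.2541 -0.0331 -0.0029] twist [ 0.0016 -0.0011 -0.3592] q7 -0.36
```

Emit:
apply_moves(
  dp=[
    [-0.042,-0.0055,0],
    [-0.042,-0.0055,0],
    [-0.042,-0.0055,0],
    [-0.042,-0.0055,0],
    [-0.042,-0.0055,0],
    [-0.044,-0.0056,0],
    [0,0,0],
    [0,0,0],
    [0,0,0],
  ],
  twist=[
    [0,0,0],
    [0,0,0],
    [0,0,0],
    [0,0,0],
    [0,0,0],
    [0,0,0],
    [0,0,-0.145],
    [0,0,-0.145],
    [0,0,-0.07],
  ],
  fingers=[0,0,0,0,0,0,0,0,0],
)

```text
time: 9.75
position: [0.3722, -0.2925, 0.1971]
tool_rot: [2.4, 2.027, 0.002]
ft_force: [0.5, -0.7, 0.4]
grip_width: 1.002
grip_force: 0.0
```

Run:
```python
from h import *
s=ctrl.get_state();print(s['position'],s['tool_rot']);snap('wrist','w4.png')
```

```text
[ 0.37224603 -0.2925349   0.19711721] [2.39950215 2.02654576 0.00247202]
```

View pics/w4.png

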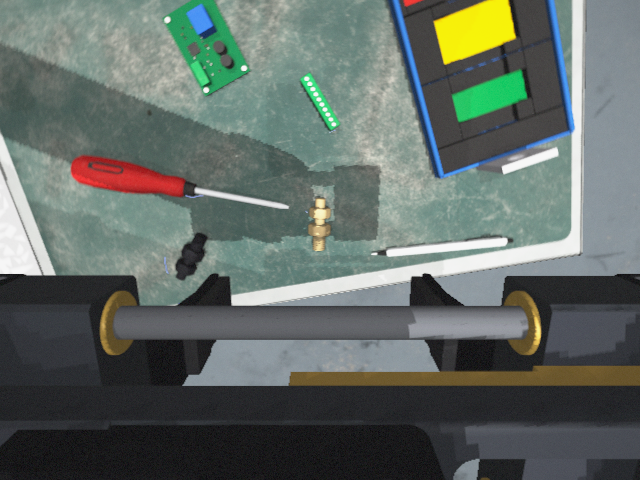

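Run:
```python
from h import *
def A(w): d=(w[0]-w[1]); return np.arctan2(d[1],d[0])
w=world('wrist',[(320,197),(319,252)],.010);print(w,w.mean(0),A(w))
print('hexes',world('wrist',[(320,221.5)],.012))
goto(*world('wrist',[(320,221.5)],.012)[0,:2],.003,A(w)-np.pi/2)
w=world('wrist',[(308,75),(333,130)],.015);print('term',w,w.mean(0),A(w))
```

```text
[[ 0.37758371 -0.26949328  0.01      ]
 [ 0.36729179 -0.32436166  0.01      ]] [ 0.37243775 -0.29692747  0.01      ] 1.3853761400736535
hexes [[ 0.3735993 -0.2930633  0.012    ]]
dp tool [-0.0006  0.001   0.1941] twist [ 0.0015 -0.0005  0.0191] q7 0.39
term [[ 0.3852012  -0.16066159  0.015     ]
 [ 0.39966354 -0.21018987  0.015     ]] [ 0.39243237 -0.18542573  0.015     ] 1.8548990953794304
```

Emit:
apply_moves(
  dp=[
    [0,0.001,0.045],
    [0,0,0.045],
    [0,0,0.045],
    [0,0,0.034],
    [0,0,0.018],
    [0,0,0.0065],
    [0,0,0],
    [0,0,0],
    [0,0,0],
    [0,0,0],
  ],
  twist=[
    [0,0,0.019],
    [0,0,0],
    [0,0,0],
    [0,0,0],
    [0,0,0],
    [0,0,0],
    [0,0,0],
    [0,0,0],
    [0,0,0],
    [0,0,0],
  ],
  fingers=[0.57,0.57,0.57,0.57,0.57,0.57,0.57,1,1,1],
)

```text
time: 10.8
position: [0.3743, -0.2922, 0.0035]
tool_rot: [2.421, 1.999, 0.001]
ft_force: [0.2, 0.6, 0.5]
grip_width: 0.242
grip_force: 5.9
```

Emit:
apply_moves(
  dp=[
    [0,0,0],
    [0,0,-0.03],
    [0,0,-0.045],
    [0,0,-0.045],
    [0,0,-0.045],
    [0,0,-0.04],
    [0,0,0],
    [0,0,0],
    [0,0,0],
    [0,0,0],
  ],
  twist=[
    [0,0,0],
    [0,0,0],
    [0,0,0.145],
    [0,0,0.145],
    [0,0,0.145],
    [0,0,0.145],
    [0,0,0.145],
    [0,0,0.145],
    [0,0,0.145],
    [0,0,0.145],
  ],
  fingers=[1,1,1,1,1,1,1,1,1,1],
)

```text
time: 11.8
position: [0.3737, -0.2919, 0.2082]
tool_rot: [-3.123, -0.337, -0.001]
ft_force: [0.3, -0.1, 0.3]
grip_width: 0.225
grip_force: 29.9
```

Run:
```python
from h import *
print(ctrl.get_state()['joint_positions'].round(2));goto(.50,-.145,.22,-1.40)
```

```text
[-0.25 -0.11  0.82  1.91  0.08  1.3  -0.81]
dp tool [ 0.1547 -0.1165 -0.0117] twist [-0.     -0.0009  0.0442] q7 -0.81
```

Emit:
apply_moves(
  dp=[
    [0.031,-0.0233,-0.0023],
    [0.031,-0.0233,-0.0023],
    [0.031,-0.0233,-0.0023],
    [0.031,-0.0233,-0.0023],
    [0.031,-0.0233,-0.0023],
    [0,0,0],
    [0,0,0],
  ],
  twist=[
    [0,0,0],
    [0,0,0],
    [0,0,0],
    [0,0,0],
    [0,0,0],
    [0,0,0.044],
    [0,0,0],
  ],
  fingers=[1,1,1,1,1,1,1],
)

```text
time: 12.5
position: [0.4997, -0.1433, 0.2192]
tool_rot: [3.128, 0.281, -0.001]
ft_force: [-0.6, 0.1, -0.8]
grip_width: 0.219
grip_force: 29.9
```

Run:
```python
from h import *
s=ctrl.get_state();print(s['position'],s['tool_rot']);snap('wrist','w5.png')
```

```text
[ 0.49971743 -0.14328901  0.21921385] [ 3.12826643e+00  2.81044737e-01 -1.19772326e-03]
```

View pics/w5.png

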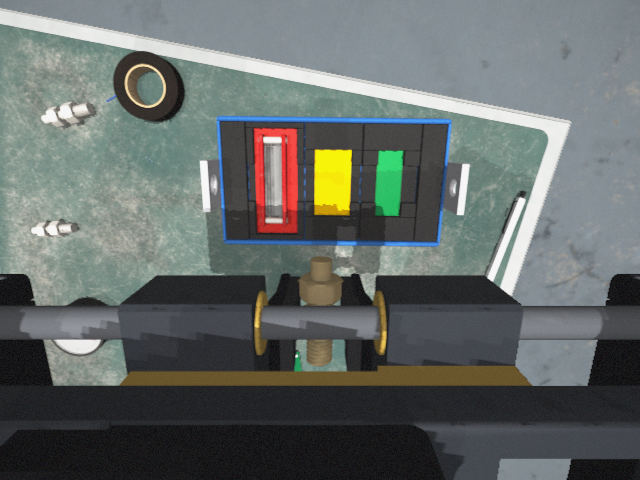

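Run:
```python
from h import *
t,c,a=tray([(219,119),(450,121),(440,244),(223,242)]);print(c,a,world('wrist',[(333,182.5),(389.5,183.5)],.006))
g=(c[:2]+world('wrist',[(333,182.5)],.006)[0,:2])/2+.004*np.array([.986,.168])
print(g);goto(*g,.05,1.74)
```

```text
[ 0.53478691 -0.15059389  0.016     ] 1.7389927310139752 [[ 0.53554027 -0.15079509  0.006     ]
 [ 0.5448485  -0.20864213  0.006     ]]
[ 0.53910759 -0.15002249]
dp tool [0.0385 0.0124 0.1693] twist [0.0005 0.0007 0.0088] q7 -1.14
```

Emit:
apply_moves(
  dp=[
    [0.0195,0.0055,0],
    [0.0195,0.005,0.03],
    [0,0,0.045],
    [0,0,0.045],
    [0,0,0.04],
    [0,0,0],
    [0,0,0],
  ],
  twist=[
    [0,0,0],
    [0,0,0.008],
    [0,0,0],
    [0,0,0],
    [0,0,0],
    [0,0,0],
    [0,0,0],
  ],
  fingers=[1,1,1,1,1,1,1],
)

```text
time: 13.25
position: [0.5391, -0.149, 0.0602]
tool_rot: [3.13, 0.263, -0.001]
ft_force: [0.4, 0.1, 0.9]
grip_width: 0.219
grip_force: 29.9
```

Run:
```python
from h import *
print(ctrl.get_state()['position']);goto(.539,-.148,.0095,1.74)
```

```text
[ 0.53910285 -0.14904593  0.06024055]
dp tool [ 0.0001 -0.0011  0.0507] twist [ 0.0004  0.0004 -0.0017] q7 -1.0
```

Emit:
apply_moves(
  dp=[
    [0,-0.001,0.02],
    [0,0,0.015],
    [0,0,0.009],
    [0,0,0.006],
    [0,0,0],
  ],
  twist=[
    [0,0,0],
    [0,0,0],
    [0,0,0],
    [0,0,0],
    [0,0,0],
  ],
  fingers=[1,1,1,1,1],
)

```text
time: 13.75
position: [0.5397, -0.1471, 0.0099]
tool_rot: [3.13, 0.265, 0.001]
ft_force: [-0.0, -0.2, 0.4]
grip_width: 0.221
grip_force: 29.9
```

Emit:
apply_moves(
  dp=[
    [0,0,0],
    [0,0,0],
    [0,0,-0.03],
    [0,0,-0.045],
    [0,0,-0.045],
    [0,0,-0.045],
    [0,0,-0.02],
    [0,0,0],
    [0,0,0],
    [0,0,0],
  ],
  twist=[
    [0,0,0],
    [0,0,0],
    [0,0,0],
    [0,0,-0.145],
    [0,0,-0.145],
    [0,0,-0.145],
    [0,0,-0.145],
    [0,0,-0.145],
    [0,0,-0.145],
    [0,0,-0.145],
  ],
  fingers=[0.57,0.57,0.57,0.57,0.57,0.57,0.57,0.57,0.57,0.57],
)

```text
time: 14.75
position: [0.5394, -0.147, 0.1953]
tool_rot: [2.602, 1.76, 0.002]
ft_force: [-0.1, -0.1, -0.9]
grip_width: 0.432
grip_force: 0.0
```

Run:
```python
from h import *
goto(.3924,-.1854,.19,.33)
```

```text
dp tool [-0.0903 -0.1222  0.0051] twist [ 1.300e-03 -2.000e-04 -7.111e-01] q7 -0.09
```

Emit:
apply_moves(
  dp=[
    [-0.0226,-0.0306,0],
    [-0.0226,-0.0306,0],
    [-0.0226,-0.0306,0],
    [-0.0226,-0.0306,0],
    [0,0,0.005],
    [0,0,0],
    [0,0,0],
    [0,0,0],
    [0,0,0],
    [0,0,0],
  ],
  twist=[
    [0,0,0],
    [0,0,0],
    [0,0,0],
    [0,0,0],
    [0,0,-0.145],
    [0,0,-0.145],
    [0,0,-0.145],
    [0,0,-0.145],
    [0,0,-0.13],
    [0,0,0],
  ],
  fingers=[0.57,0.57,0.57,0.57,0.57,0.57,0.57,0.57,0.57,0.57],
)

```text
time: 15.75
position: [0.3918, -0.1846, 0.1899]
tool_rot: [1.835, 2.549, 0.001]
ft_force: [0.0, -0.4, 1.2]
grip_width: 0.432
grip_force: 0.0
```

Run:
```python
from h import *
s=ctrl.get_state();print(s['position'],s['tool_rot']);snap('wrist','w6.png')
```

```text
[ 0.39178759 -0.18458891  0.1898724 ] [1.83497645e+00 2.54940522e+00 1.40345663e-03]
```

View pics/w6.png

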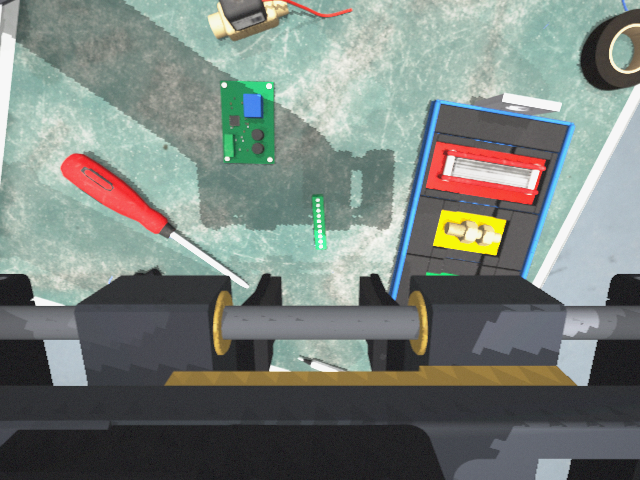

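Run:
```python
from h import *
w=world('wrist',[(318.5,195.5),(320.5,250)],.017);d=w[0]-w[1];a=np.arctan2(d[1],d[0]);print(w,w.mean(0),a)
goto(*w.mean(0)[:2],.0035,a-np.pi/2)
```

```text
[[ 0.38388682 -0.15972407  0.017     ]
 [ 0.40228607 -0.20939032  0.017     ]] [ 0.39308644 -0.1845572   0.017     ] 1.9255788626261205
dp tool [-0.0005  0.001   0.1863] twist [ 0.0009 -0.0001 -0.0347] q7 0.59
```

Emit:
apply_moves(
  dp=[
    [-0.001,0.001,0.045],
    [0,0,0.045],
    [0,0,0.045],
    [0,0,0.03],
    [0,0,0.014],
    [0,0,0.007],
    [0,0,0],
    [0,0,0],
    [0,0,0],
    [0,0,0],
  ],
  twist=[
    [0,0,-0.034],
    [0,0,0],
    [0,0,0],
    [0,0,0],
    [0,0,0],
    [0,0,0],
    [0,0,0],
    [0,0,0],
    [0,0,0],
    [0,0,0],
  ],
  fingers=[0.57,0.57,0.57,0.57,0.57,0.57,0.57,1,1,1],
)

```text
time: 16.8
position: [0.3939, -0.1852, 0.0044]
tool_rot: [1.791, 2.579, 0.002]
ft_force: [0.1, -1.2, -0.0]
grip_width: 0.242
grip_force: 0.0
```

Emit:
apply_moves(
  dp=[
    [0,0,0],
    [0,0,0],
    [0,0,-0.03],
    [0,0,-0.045],
    [0,0,-0.045],
    [0,0,-0.045],
    [0,0,-0.04],
    [0,0,0],
    [0,0,0],
    [0,0,0],
  ],
  twist=[
    [0,0,0],
    [0,0,0],
    [0,0,0],
    [0,0,0.145],
    [0,0,0.145],
    [0,0,0.145],
    [0,0,0.145],
    [0,0,0.145],
    [0,0,0.145],
    [0,0,0.145],
  ],
  fingers=[1,1,1,1,1,1,1,1,1,1],
)

```text
time: 17.8
position: [0.3931, -0.1851, 0.209]
tool_rot: [2.824, 1.376, 0.002]
ft_force: [0.8, 0.6, -0.1]
grip_width: 0.124
grip_force: 30.0
```

Run:
```python
from h import *
goto(.507,-.20,.21,-1.40)
```

```text
dp tool [ 0.0584  0.0989 -0.0009] twist [ 3.00e-04 -1.20e-03  7.36e-01] q7 -0.39
```

Emit:
apply_moves(
  dp=[
    [0.0195,0.033,0],
    [0.0195,0.033,0],
    [0.0195,0.033,0],
    [0,0,0],
    [0,0,0],
    [0,0,0],
    [0,0,0],
    [0,0,0],
    [0,0,0],
  ],
  twist=[
    [0,0,0],
    [0,0,0],
    [0,0,0],
    [0,0,0.148],
    [0,0,0.148],
    [0,0,0.148],
    [0,0,0.148],
    [0,0,0.148],
    [0,0,0],
  ],
  fingers=[1,1,1,1,1,1,1,1,1],
)

```text
time: 18.7
position: [0.507, -0.1993, 0.2084]
tool_rot: [-3.13, -0.27, 0.0]
ft_force: [0.2, 0.3, -0.8]
grip_width: 0.125
grip_force: 30.0
```

Run:
```python
from h import *
s=ctrl.get_state();print(s['position'],s['tool_rot']);snap('wrist','w7.png')
```

```text
[ 0.50702284 -0.19929537  0.20838821] [-3.12985914e+00 -2.70406618e-01  3.95186399e-04]
```

View pics/w7.png

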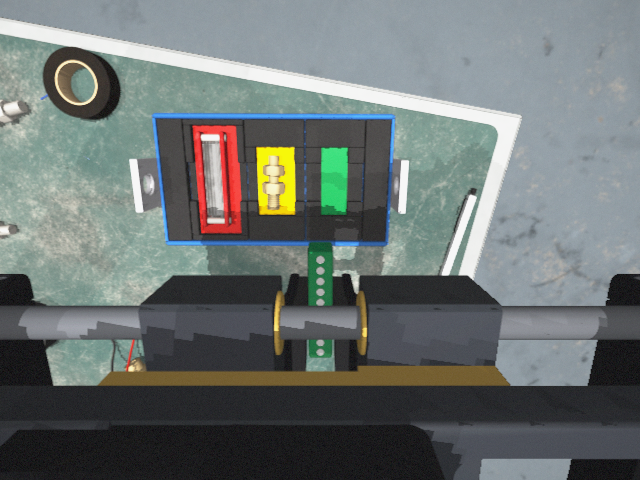

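Run:
```python
from h import *
s=ctrl.get_state()
w=world('wrist',[(334,181.5),(276,182)],.006);print(w)
e=world('wrist',[(320,244),(320,357)],s['position'][2]+.0145);print('part in tool',R.from_rotvec(s['tool_rot']).inv().apply(e-s['position']))
t,c,a=tray([(154,116),(394,116),(387,244),(166,243)]);print(c,a)
goto(*w[0,:2],.05,1.74)
```

```text
[[ 0.54566677 -0.20569034  0.006     ]
 [ 0.53501591 -0.14834687  0.006     ]]
part in tool [[ 0.03083475 -0.00079886 -0.01450619]
 [-0.02352171 -0.00084845 -0.01449501]]
[ 0.53545657 -0.14879544  0.016     ] 1.7435506589214538
dp tool [0.0369 0.0132 0.1584] twist [-0.0002  0.0002  0.0067] q7 -0.99
```

Emit:
apply_moves(
  dp=[
    [0.017,0.0065,0],
    [0.017,0.0065,0.03],
    [0,0,0.045],
    [0,0,0.045],
    [0,0,0.035],
    [0,0,0],
    [0,0,0],
  ],
  twist=[
    [0,0,0],
    [0,0,0.006],
    [0,0,0],
    [0,0,0],
    [0,0,0],
    [0,0,0],
    [0,0,0],
  ],
  fingers=[1,1,1,1,1,1,1],
)

```text
time: 19.45
position: [0.543, -0.2065, 0.054]
tool_rot: [3.13, 0.264, -0.001]
ft_force: [-0.1, -0.2, -0.6]
grip_width: 0.119
grip_force: 30.0
```

Run:
```python
from h import *
print(ctrl.get_state()['position']);goto(.543,-.206,.0105,1.74)
```

```text
[ 0.54297053 -0.20652952  0.0540062 ]
dp tool [ 0.0001 -0.0005  0.0435] twist [ 0.0002  0.0005 -0.0008] q7 -0.86
```

Emit:
apply_moves(
  dp=[
    [0,-0.001,0.018],
    [0,0,0.014],
    [0,0,0.007],
    [0,0,0.0045],
    [0,0,0],
  ],
  twist=[
    [0,0,0],
    [0,0,0],
    [0,0,0],
    [0,0,0],
    [0,0,0],
  ],
  fingers=[1,1,1,1,1],
)

```text
time: 19.95
position: [0.5432, -0.2056, 0.0105]
tool_rot: [3.13, 0.262, 0.001]
ft_force: [-0.3, -0.2, 0.9]
grip_width: 0.12
grip_force: 30.0
```

Emit:
apply_moves(
  dp=[
    [0,0,0],
    [0,0,0],
    [0,0,-0.03],
    [0,0,-0.045],
    [0,0,-0.045],
    [0,0,-0.045],
    [0,0,-0.025],
    [0,0,0],
    [0,0,0],
    [0,0,0],
  ],
  twist=[
    [0,0,0],
    [0,0,0],
    [0,0,0],
    [0,0,-0.148],
    [0,0,-0.148],
    [0,0,-0.148],
    [0,0,-0.148],
    [0,0,-0.148],
    [0,0,-0.148],
    [0,0,-0.148],
  ],
  fingers=[0.65,0.65,0.65,0.65,0.5,0.5,0.5,0.5,0.5,0.5],
)

```text
time: 20.95
position: [0.5428, -0.2054, 0.2008]
tool_rot: [2.585, 1.785, 0.002]
ft_force: [-0.2, -1.0, -0.8]
grip_width: 0.498
grip_force: 0.0
```

Run:
```python
from h import *
goto(.38,.32,.20)
```

```text
dp tool [ 0.4337 -0.3383  0.0006] q7 0.05
```

Emit:
apply_moves(
  dp=[
    [0.0361,-0.0282,0],
    [0.0361,-0.0282,0],
    [0.0361,-0.0282,0],
    [0.0361,-0.0282,0],
    [0.0361,-0.0282,0],
    [0.0361,-0.0282,0],
    [0.0361,-0.0282,0],
    [0.0361,-0.0282,0],
    [0.0361,-0.0282,0],
    [0.0361,-0.0282,0],
  ],
  twist=[
    [0,0,0],
    [0,0,0],
    [0,0,0],
    [0,0,0],
    [0,0,0],
    [0,0,0],
    [0,0,0],
    [0,0,0],
    [0,0,0],
    [0,0,0],
  ],
  fingers=[0.5,0.5,0.5,0.5,0.5,0.5,0.5,0.5,0.5,0.5],
)

```text
time: 21.95
position: [0.4088, 0.2345, 0.2007]
tool_rot: [-2.591, -1.777, -0.002]
ft_force: [1.6, -0.2, 0.5]
grip_width: 0.498
grip_force: 0.0
```

Emit:
apply_moves(
  dp=[
    [0.0361,-0.0282,0],
    [0.0361,-0.0282,0],
    [0,0,0],
    [0,0,0],
    [0,0,0],
    [0,0,0],
    [0,0,0],
    [0,0,0],
    [0,0,0],
    [0,0,0],
  ],
  twist=[
    [0,0,0],
    [0,0,0],
    [0,0,-0.148],
    [0,0,-0.148],
    [0,0,-0.148],
    [0,0,-0.148],
    [0,0,-0.148],
    [0,0,-0.148],
    [0,0,-0.148],
    [0,0,-0.148],
  ],
  fingers=[0.5,0.5,0.5,0.5,0.5,0.5,0.5,0.5,0.5,0.5],
)

```text
time: 22.95
position: [0.3829, 0.3204, 0.2004]
tool_rot: [1.149, 2.924, 0.001]
ft_force: [-0.5, -0.0, -0.5]
grip_width: 0.5
grip_force: 0.0
```

Run:
```python
from h import *
goto(.38,.32,.20,1.556)
```

```text
dp tool [ 0.0019 -0.0023  0.0004] twist [ 4.000e-04  3.000e-04 -7.343e-01] q7 0.07
```

Emit:
apply_moves(
  dp=[
    [0,0,0],
    [0,0,0],
    [0,0,0],
    [0,0,0],
    [0,0,0],
    [0,0,0],
  ],
  twist=[
    [0,0,-0.147],
    [0,0,-0.147],
    [0,0,-0.147],
    [0,0,-0.147],
    [0,0,-0.147],
    [0,0,0],
  ],
  fingers=[0.5,0.5,0.5,0.5,0.5,0.5],
)

```text
time: 23.55
position: [0.3829, 0.3204, 0.2004]
tool_rot: [0.031, 3.141, 0.0]
ft_force: [-0.1, 0.1, -0.6]
grip_width: 0.499
grip_force: 0.0
```

Run:
```python
from h import *
s=ctrl.get_state();print(s['position'],s['tool_rot']);snap('wrist','w8.png')
```

```text
[0.38292992 0.32044094 0.20036023] [3.09379149e-02 3.14100747e+00 4.48282759e-04]
```

View pics/w8.png

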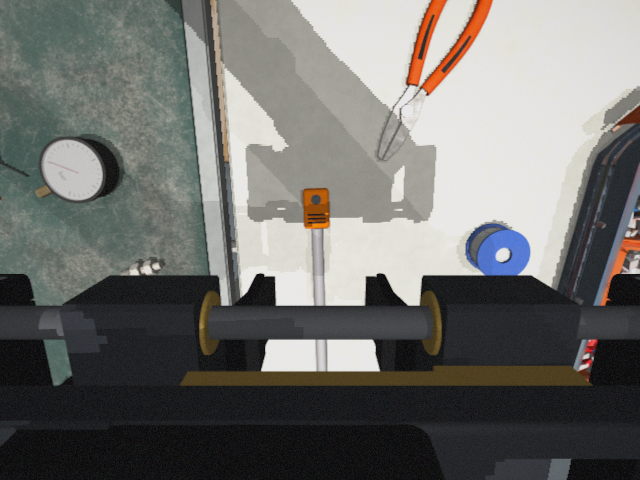

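Run:
```python
from h import *
w=world('wrist',[(316,188),(316.5,229)],.009);print(w,w.mean(0))
v=world('wrist',[(318,240),(321.3,368)],.002);d=v[1]-v[0];a=np.arctan2(d[1],d[0]);print(v,a)
goto(w.mean(0)[0],w.mean(0)[1],-.002,a+np.pi/2)
```

```text
[[0.35391727 0.31839085 0.009     ]
 [0.39508518 0.31778565 0.009     ]] [0.37450122 0.31808825 0.009     ]
[[0.40842501 0.31892831 0.002     ]
 [0.56009363 0.31883982 0.002     ]] -0.0005834709964353409
dp tool [ 0.0084 -0.0026  0.2023] twist [ 0.0003  0.0003 -0.0226] q7 0.8
```

Emit:
apply_moves(
  dp=[
    [0.0084,-0.0025,0.04],
    [0,0,0.045],
    [0,0,0.045],
    [0,0,0.04],
    [0,0,0.02],
    [0,0,0.012],
    [0,0,0],
    [0,0,0],
    [0,0,0],
    [0,0,0],
  ],
  twist=[
    [0,0,-0.022],
    [0,0,0],
    [0,0,0],
    [0,0,0],
    [0,0,0],
    [0,0,0],
    [0,0,0],
    [0,0,0],
    [0,0,0],
    [0,0,0],
  ],
  fingers=[0.5,0.5,0.5,0.5,0.5,0.5,0.5,1,1,1],
  newtons=58,
)

```text
time: 24.6
position: [0.375, 0.3187, -0.0009]
tool_rot: [-0.003, 3.14, 0.002]
ft_force: [0.8, -0.8, 0.0]
grip_width: 0.313
grip_force: 0.3
```

Emit:
apply_moves(
  dp=[
    [0,0,0],
    [0,0,0],
    [0,0,0],
    [0,0,-0.02],
    [0,0,-0.04],
    [0,0,-0.045],
    [0,0,-0.045],
    [0,0,-0.02],
    [0,0,0],
    [0,0,0],
  ],
  twist=[
    [0,0,0],
    [0,0,0],
    [0,0,0],
    [0,0,0],
    [0,0,0],
    [0,0,0],
    [0,0,0],
    [0,0,0],
    [0,0,0.08],
    [0,0,0.12],
  ],
  fingers=[1,1,1,1,1,1,1,1,1,1],
)

```text
time: 25.6
position: [0.3745, 0.3186, 0.169]
tool_rot: [0.316, 3.125, 0.002]
ft_force: [-0.4, -0.3, -1.5]
grip_width: 0.291
grip_force: 58.0
```

Emit:
apply_moves(
  dp=[
    [0,0,0],
    [0,0,0],
    [0,0,0],
    [0,0,0],
    [0,0,0],
    [0,0,0],
    [0,0,0],
    [0,0,0],
    [0,0,0],
    [0,0,0],
  ],
  twist=[
    [0,0,0.12],
    [0,0,0.12],
    [0,0,0.12],
    [0,0,0.12],
    [0,0,0.12],
    [0,0,0.12],
    [0,0,0.12],
    [0,0,0.12],
    [0,0,0.12],
    [0,0,0.12],
  ],
  fingers=[1,1,1,1,1,1,1,1,1,1],
)

```text
time: 26.6
position: [0.374, 0.3181, 0.1677]
tool_rot: [-2.027, -2.4, 0.001]
ft_force: [-0.4, 0.6, -1.1]
grip_width: 0.291
grip_force: 58.0
```

Run:
```python
from h import *
s=ctrl.get_state();print(s['joint_positions'].round(2),s['torque'])
goto(.461,.296,.12,.169)
```

```text
[-0.79  0.02  0.04  1.91 -0.    1.21 -0.59] [ 0.01858624  0.01938222 -0.0641576 ]
dp tool [-0.0364  0.0821  0.0476] twist [-0.0006  0.0001 -0.0009] q7 -0.59
```

Emit:
apply_moves(
  dp=[
    [-0.018,0.041,0],
    [-0.018,0.041,0],
    [0,0,0.035],
    [0,0,0.035],
    [0,0,0.035],
    [0,0,0.028],
    [0,0,0],
    [0,0,0],
  ],
  twist=[
    [0,0,0],
    [0,0,0],
    [0,0,0],
    [0,0,0],
    [0,0,0],
    [0,0,0],
    [0,0,0],
    [0,0,0],
  ],
  fingers=[1,1,1,1,1,1,1,1],
)

```text
time: 27.4
position: [0.4612, 0.2969, 0.0352]
tool_rot: [-2.021, -2.405, 0.001]
ft_force: [0.1, -0.3, 0.5]
grip_width: 0.293
grip_force: 58.0
```

Run:
```python
from h import *
s=ctrl.get_state();print(s['position'],s['tool_rot'],s['ft_force'],s['torque'])
a=snap('top','t2.png')[140:260,240:450];b=snap('side','s2.png')[215:395,320:470]
o=np.zeros((600,800,3),np.uint8)
a=cv2.resize(a,None,fx=2.6,fy=2.6,interpolation=cv2.INTER_CUBIC)
x=cv2.resize(snap('top','t3.png')[140:220,250:450],None,fx=4,fy=4,interpolation=cv2.INTER_CUBIC)
o[:320]=x
y=cv2.resize(b,None,fx=1.55,fy=1.55,interpolation=cv2.INTER_CUBIC);o[320:320+y.shape[0],:y.shape[1]]=y
z=cv2.resize(snap('side','s3.png')[245:285,330:420],None,fx=6,fy=6,interpolation=cv2.INTER_CUBIC);o[320:560,250:790]=z
cv2.imwrite('pics/m1.png',o[...,::-1])
```

```text
[0.46118426 0.29686816 0.0351522 ] [-2.02110761e+00 -2.40489109e+00  1.14452531e-03] [ 0.11143263 -0.30016619  0.53556522] [-0.00820298 -0.01038854  0.0456843 ]
```

View pics/m1.png

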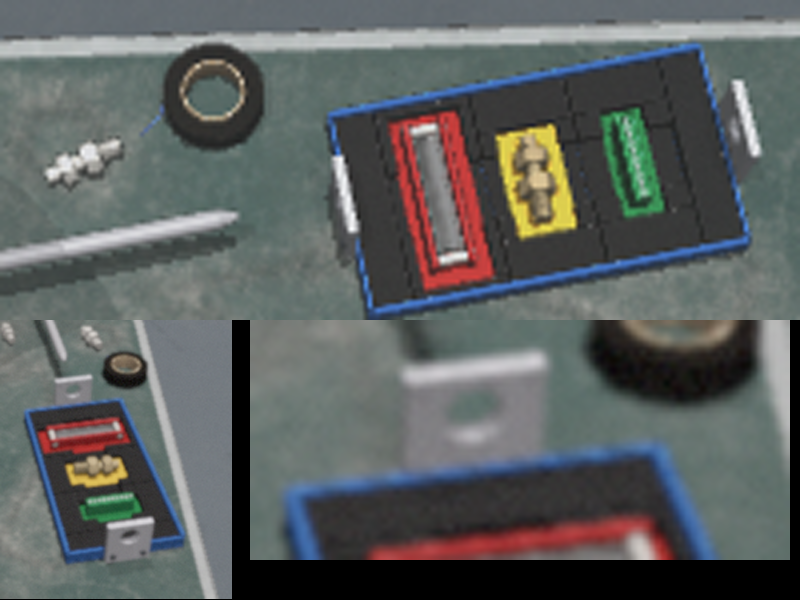

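Run:
```python
from h import *
C=lambda l:np.array(l)/4+[250,140]
CM=cam('top')
e=world('top',C([(338,157),(350,232),(739,82),(756,154)]),.054,CM=CM)
L=(e[0]+e[1])/2;Rr=(e[2]+e[3])/2
b=world('top',C([(238,215.5),(0,257)]),.039,CM=CM)
print(e.round(4),'ears',L,Rr,np.linalg.norm(L-Rr)); d=(Rr-L)[:2];print('ear ang',np.arctan2(d[1],d[0]));u=d/np.linalg.norm(d)
db=(b[0]-b[1])[:2];print('bar ang',np.arctan2(db[1],db[0]),b)
n=np.array([-u[1],u[0]]);print('lat offset nose, back',(b[:,:2]-L[:2])@n,'along',(b[:,:2]-L[:2])@u)
s=ctrl.get_state();print('predicted nose',s['position'][:2]+.276*np.array([np.cos(-1.402),np.sin(-1.402)]))
M=R.from_rotvec(s['tool_rot']).as_matrix();print('yaw',np.arctan2(M[1,1],M[0,1]),n)
```

```text
[[ 0.5347 -0.0333  0.054 ]
 [ 0.49   -0.0385  0.054 ]
 [ 0.5731 -0.2649  0.054 ]
 [ 0.5295 -0.2711  0.054 ]] ears [ 0.51235312 -0.03592158  0.054     ] [ 0.55128496 -0.26798641  0.054     ] 0.2353078249319841
ear ang -1.404581343422215
bar ang -1.419929089332433 [[0.50628803 0.02461633 0.039     ]
 [0.4855326  0.16114509 0.039     ]]
lat offset nose, back [0.00403454 0.00615394] along [-0.06070705 -0.19878818]
predicted nose [0.50893894 0.02580092]
yaw 0.17302365661158886 [0.98621806 0.16545069]
```

Emit:
apply_moves(
  dp=[
    [0,-0.003,0],
    [0,-0.003,0],
    [-0.02,0,0],
    [-0.02,0,0],
    [-0.005,0,0],
    [0,0,0],
    [0,0,0],
  ],
  twist=[
    [0,0,-0.01],
    [0,0,0],
    [0,0,0],
    [0,0,0],
    [0,0,0],
    [0,0,0],
    [0,0,0],
  ],
  fingers=[1,1,1,1,1,1,1],
)

```text
time: 28.3
position: [0.4634, 0.2528, 0.0353]
tool_rot: [-2.008, -2.415, -0.002]
ft_force: [-0.4, 0.5, -0.3]
grip_width: 0.29
grip_force: 58.0
```

Run:
```python
from h import *
s=ctrl.get_state();print(s['position'],s['tool_rot'])
A=snap('top','t4.png')[165:215,265:355];B=snap('side','s4.png')[215:275,340:400]
o=np.zeros((600,800,3),np.uint8)
o[:400,:720]=cv2.resize(A,None,fx=8,fy=8,interpolation=cv2.INTER_CUBIC)
cv2.imwrite('pics/m2.png',o[:400,:720,::-1])
cv2.imwrite('pics/m3.png',cv2.resize(B,None,fx=9,fy=9,interpolation=cv2.INTER_CUBIC)[...,::-1])
```

```text
[0.4634176  0.25279487 0.03532888] [-2.00800203e+00 -2.41547255e+00 -1.59996183e-03]
```

View pics/m2.png

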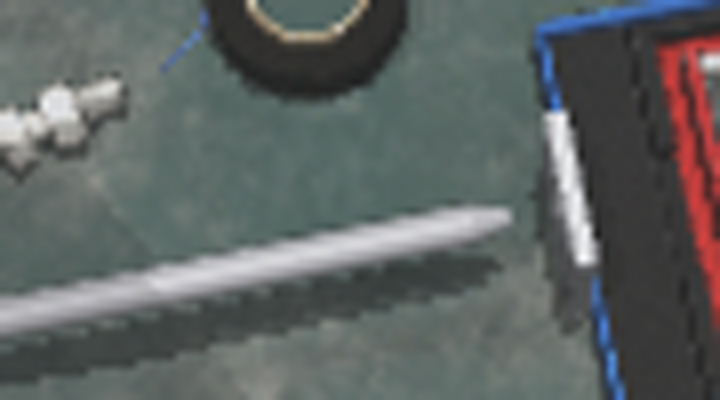

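View pics/m3.png

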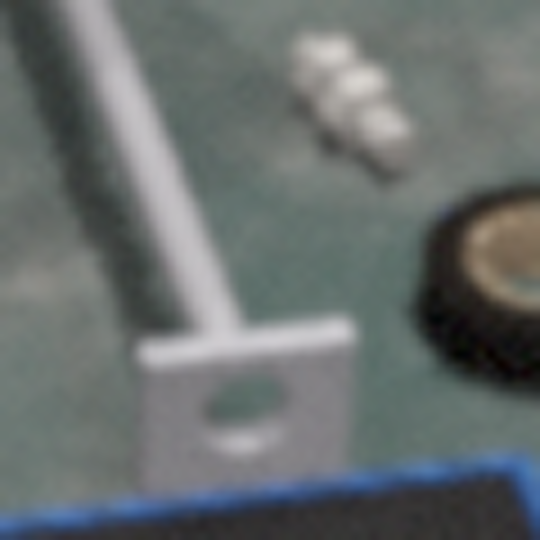

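Run:
```python
from h import *
T=lambda l:np.array(l)/8+[265,165]
S=lambda l:np.array(l)/9+[340,215]
ct,cs=cam('top'),cam('side')
def proj(p,cm):
    c,M=cm; q=M[:3,:3].T@(p-M[:3,3]); return np.array([c['cx']+c['fx']*q[0]/-q[2],c['cy']-c['fy']*q[1]/-q[2]])
e=world('top',T([(557,113),(586,265)]),.054,CM=ct);L=e.mean(0);u=np.array([np.cos(-1.403),np.sin(-1.403),0]);n=np.array([-u[1],u[0],0])
print('ear',L,np.linalg.norm(e[0]-e[1]))
for nm,off,px in(('bore inner',.003,(245,412)),):
    p=L+u*.003; p[2]=.037; print(nm,'pred',((proj(p,cs)-[340,215])*9).round(1),'obs',px)
p=L.copy();print('eartop pred',((proj(p,cs)-[340,215])*9).round(1),'obs ~(248,345)')
def plane(cm,a):
    r=world('',a,-1,CM=cm); o=cm[1][:3,3]; nn=np.cross(r[0]-o,r[1]-o); nn/=np.linalg.norm(nn); return nn,nn@o
n1,d1=plane(ct,T([(0,316),(430,227)])); n2,d2=plane(cs,S([(85,0),(214,330)]))
d=np.cross(n1,n2);d/=np.linalg.norm(d);d*=np.sign(d@u)
p0=np.linalg.lstsq(np.array([n1,n2,u]),np.array([d1,d2,u@L]),rcond=None)[0]
print('bar at ear',p0,'lat',(p0-L)@n,'z-ear54:',p0[2]-.054,'ang',np.arctan2(d[1],d[0]),'slope',d[2])
for z in(.034,.037,.040):
    b=world('top',T([(510,216),(430,227),(0,316)]),z,CM=ct);print(z,((b-L)@n).round(4),((b-L)@u).round(4))
s=ctrl.get_state();q=s['position']+u*.21;q[2]=.038;print('pred side px of tool line',(proj(q,cs)-[340,215])*9)
```

```text
ear [ 0.5123268 -0.0369099  0.054    ] 0.04573503673684147
bore inner pred [236.  413.2] obs (245, 412)
eartop pred [235.7 343.1] obs ~(248,345)
bar at ear [ 0.51861956 -0.03584397  0.02463452] lat 0.006382405630153989 z-ear54: -0.029365484506358865 ang -1.228115220414208 slope -0.4594023923399355
0.034 [0.0016 0.0029 0.0009] [-0.017  -0.0403 -0.1665]
0.037 [ 0.0007  0.002  -0.    ] [-0.0173 -0.0405 -0.1663]
0.04 [-0.0002  0.001  -0.0009] [-0.0175 -0.0407 -0.1662]
pred side px of tool line [145.76883965 175.60762991]
```

Run:
```python
from h import *
cs=cam('side')
def proj(p,cm):
    c,M=cm; q=M[:3,:3].T@(p-M[:3,3]); return np.array([c['cx']+c['fx']*q[0]/-q[2],c['cy']-c['fy']*q[1]/-q[2]])
L=np.array([.5123268,-.0369099,0]);u=np.array([np.cos(-1.403),np.sin(-1.403),0]);n=np.array([-u[1],u[0],0])
for a in(-.035,-.06,-.10,-.15):
  for lat in(0,.003):
    for z in(.033,.037,.041):
      p=L+u*a+n*lat;p[2]=z;print(a,lat,z,((proj(p,cs)-[340,215])*9+[10,0]).round(0))
# measure shaft edges in side image rows by brightness
im=cv2.imread('pics/s4.png')
g=cv2.cvtColor(im,cv2.COLOR_BGR2GRAY).astype(int);sat=cv2.cvtColor(im,cv2.COLOR_BGR2HSV)[...,1]
for r in(216,222,228,234,240,246,250): 
    c=[i for i in range(340,372) if sat[r,i]<40 and g[r,i]>110]; print(r,(r+.5-215)*9,c[:1],c[-1:],(np.mean(c)+.5-340)*9 if c else 0)
```

```text
-0.035 0 0.033 [204. 321.]
-0.035 0 0.037 [205. 307.]
-0.035 0 0.041 [205. 293.]
-0.035 0.003 0.033 [217. 319.]
-0.035 0.003 0.037 [218. 305.]
-0.035 0.003 0.041 [219. 291.]
-0.06 0 0.033 [179. 254.]
-0.06 0 0.037 [179. 240.]
-0.06 0 0.041 [180. 226.]
-0.06 0.003 0.033 [191. 253.]
-0.06 0.003 0.037 [192. 239.]
-0.06 0.003 0.041 [192. 225.]
-0.1 0 0.033 [140. 153.]
-0.1 0 0.037 [140. 140.]
-0.1 0 0.041 [140. 126.]
-0.1 0.003 0.033 [152. 152.]
-0.1 0.003 0.037 [152. 138.]
-0.1 0.003 0.041 [153. 124.]
-0.15 0 0.033 [94. 36.]
-0.15 0 0.037 [95. 22.]
-0.15 0 0.041 [95.  9.]
-0.15 0.003 0.033 [106.  34.]
-0.15 0.003 0.037 [107.  21.]
-0.15 0.003 0.041 [107.   7.]
216 13.5 [347] [371] 178.14705882352956
222 67.5 [340] [371] 135.0
228 121.5 [352] [358] 139.5
234 175.5 [340] [371] 150.2999999999999
240 229.5 [356] [370] 208.7307692307691
246 283.5 [340] [366] 115.2000000000001
250 319.5 [340] [371] 141.00000000000017
```

Run:
```python
from h import *
s=ctrl.get_state();u=np.array([np.cos(-1.403),np.sin(-1.403),0])
print(R.from_rotvec(s['tool_rot']).inv().apply(u*.04))
```

```text
[-3.99943496e-02 -6.71665190e-04 -2.93655869e-05]
```

Emit:
apply_moves(
  dp=[
    [-0.01,-0.0002,0],
    [-0.01,-0.0002,0],
    [-0.01,-0.0002,0],
    [-0.01,-0.0001,0],
    [0,0,0],
  ],
  twist=[
    [0,0,0],
    [0,0,0],
    [0,0,0],
    [0,0,0],
    [0,0,0],
  ],
  fingers=[1,1,1,1,1],
)

```text
time: 28.9
position: [0.4707, 0.2097, 0.035]
tool_rot: [2.013, 2.411, -0.001]
ft_force: [0.2, -0.4, -0.5]
grip_width: 0.291
grip_force: 58.0
```

Emit:
apply_moves(
  dp=[
    [-0.02,-0.0003,0],
    [-0.02,-0.0003,0],
    [-0.02,-0.0003,0],
    [-0.02,-0.0003,0],
    [-0.02,-0.0003,0],
    [0,0,0],
  ],
  twist=[
    [0,0,0],
    [0,0,0],
    [0,0,0],
    [0,0,0],
    [0,0,0],
    [0,0,0],
  ],
  fingers=[1,1,1,1,1,1],
)

```text
time: 29.5
position: [0.4875, 0.1106, 0.0352]
tool_rot: [2.014, 2.41, -0.001]
ft_force: [-0.3, 0.8, -0.3]
grip_width: 0.287
grip_force: 58.0
```

Run:
```python
from h import *
s=ctrl.get_state();print(s['position'],s['ft_force'],s['torque'])
t=np.array([.5355,-.149]);u=np.array([np.cos(-1.403),np.sin(-1.403)]);n=np.array([-u[1],u[0]])
print('tray y',-(s['position'][:2]-t)@u,'lat',(s['position'][:2]-t)@n)
im=snap('top','t5.png')
cm=cam('top');C,M=cm
# bar brightness profile across the line between ears
L=np.array([.5123268,-.0369099])
for a in (-.10,-.05,.02,.05,.08,.10):
    row=[]
    for lat in np.arange(-.014,.0145,.001):
        p=np.r_[L+u*a+n*lat,.037];q=M[:3,:3].T@(p-M[:3,3]);x=C['cx']-C['fx']*q[0]/q[2];y=C['cy']+C['fy']*q[1]/q[2]
        row.append(int(cv2.getRectSubPix(im,(1,1),(x-.5,y-.5)).mean()))
    print(a,row)
```

```text
[0.48749106 0.11056677 0.03516265] [-0.29044106  0.80591433 -0.26884272] [-0.05508903  0.05431096 -0.03129679]
tray y 0.26393918108584774 lat -0.003984403788213945
-0.1 [63, 63, 63, 63, 63, 63, 62, 62, 62, 62, 62, 62, 62, 63, 62, 62, 61, 61, 61, 61, 61, 61, 61, 61, 61, 61, 61, 60, 60]
-0.05 [58, 60, 66, 72, 75, 75, 86, 102, 118, 132, 146, 158, 170, 175, 166, 157, 146, 134, 118, 97, 79, 78, 78, 77, 78, 77, 78, 78, 78]
0.02 [39, 38, 38, 38, 42, 51, 61, 89, 119, 141, 156, 170, 183, 195, 193, 182, 168, 145, 119, 93, 68, 52, 52, 52, 52, 52, 52, 52, 52]
0.05 [65, 61, 56, 55, 57, 59, 74, 90, 112, 135, 156, 168, 181, 186, 187, 185, 174, 163, 138, 109, 89, 90, 89, 88, 87, 87, 88, 89, 90]
0.08 [39, 37, 37, 37, 39, 49, 59, 81, 110, 135, 151, 166, 178, 190, 194, 184, 174, 151, 122, 92, 70, 51, 46, 41, 40, 42, 44, 47, 49]
0.1 [85, 77, 70, 66, 65, 67, 73, 79, 102, 129, 151, 164, 177, 183, 188, 186, 176, 165, 142, 119, 111, 121, 133, 139, 143, 148, 151, 153, 153]
```

Emit:
apply_moves(
  dp=[
    [-0.02,-0.0003,0],
    [-0.02,-0.0003,0],
    [-0.02,-0.0003,0],
    [-0.02,-0.0003,0],
    [-0.01,-0.0002,0],
    [-0.01,-0.0002,0],
    [0,0,0],
  ],
  twist=[
    [0,0,0],
    [0,0,0],
    [0,0,0],
    [0,0,0],
    [0,0,0],
    [0,0,0],
    [0,0,0],
  ],
  fingers=[1,1,1,1,1,1,1],
)

```text
time: 30.25
position: [0.5037, 0.0145, 0.0351]
tool_rot: [2.01, 2.414, 0.0]
ft_force: [-0.1, 0.3, -1.2]
grip_width: 0.291
grip_force: 58.0
```

Emit:
apply_moves(
  dp=[
    [-0.006,-0.0001,0],
    [-0.006,-0.0001,0],
    [-0.004,-0.0001,0],
    [0,0,0],
  ],
  twist=[
    [0,0,0],
    [0,0,0],
    [0,0,0],
    [0,0,0],
  ],
  fingers=[1,1,1,1],
)

```text
time: 30.65
position: [0.5063, -0.0014, 0.0351]
tool_rot: [2.01, 2.414, 0.0]
ft_force: [-0.0, -0.7, -0.5]
grip_width: 0.292
grip_force: 58.0
```

Emit:
apply_moves(
  dp=[
    [-0.003,0,0],
    [-0.003,0,0],
    [-0.002,0,0],
    [0,0,0],
  ],
  twist=[
    [0,0,0],
    [0,0,0],
    [0,0,0],
    [0,0,0],
  ],
  fingers=[1,1,1,1],
)

```text
time: 31.05
position: [0.5077, -0.0091, 0.0351]
tool_rot: [2.01, 2.415, 0.0]
ft_force: [0.0, -0.2, -0.6]
grip_width: 0.287
grip_force: 58.0
```

Emit:
apply_moves(
  dp=[
    [-0.001,0,0],
    [-0.001,0,0],
    [-0.001,0,0],
    [0,0,0],
  ],
  twist=[
    [0,0,0],
    [0,0,0],
    [0,0,0],
    [0,0,0],
  ],
  fingers=[1,1,1,1],
)

```text
time: 31.45
position: [0.5082, -0.0118, 0.0351]
tool_rot: [2.009, 2.415, 0.0]
ft_force: [0.3, -0.2, -1.0]
grip_width: 0.295
grip_force: 58.0
```

Emit:
apply_moves(
  dp=[
    [-0.001,0,0],
    [-0.001,0,0],
    [-0.001,0,0],
    [0,0,0],
  ],
  twist=[
    [0,0,0],
    [0,0,0],
    [0,0,0],
    [0,0,0],
  ],
  fingers=[1,1,1,1],
)

```text
time: 31.85
position: [0.5085, -0.0132, 0.0351]
tool_rot: [-2.008, -2.415, -0.002]
ft_force: [-0.6, 4.4, -0.4]
grip_width: 0.291
grip_force: 58.0
```

Emit:
apply_moves(
  dp=[
    [0,0,0.002],
    [0,0,0.001],
    [0,0,0],
    [0,0,0],
    [0,0,0],
    [0,0,-0.02],
    [0,0,-0.04],
    [0,0,-0.045],
    [0,0,-0.045],
    [0,0,0],
  ],
  twist=[
    [0,0,0],
    [0,0,0],
    [0,0,0],
    [0,0,0],
    [0,0,0],
    [0,0,0],
    [0,0,0],
    [0,0,0],
    [0,0,0],
    [0,0,0],
  ],
  fingers=[1,1,0.45,0.45,0.45,0.45,0.45,0.45,0.45,0.45],
)

```text
time: 32.85
position: [0.513, -0.0154, 0.1888]
tool_rot: [2.005, 2.407, 0.014]
ft_force: [0.8, 0.4, -0.2]
grip_width: 0.552
grip_force: 0.0
```

Run:
```python
from h import *
s=ctrl.get_state();print(s['ft_force'],s['grip_force'])
im=snap('wrist','w9.png').astype(int)
m=((im[...,0]>150)&(im[...,1]>50)&(im[...,1]<150)&(im[...,2]<70)).astype(np.uint8)
n,l,st,c=cv2.connectedComponentsWithStats(m)
t=np.array([.5355,-.149]);u=np.array([np.cos(-1.403),np.sin(-1.403)]);nn=np.array([-u[1],u[0]])
for i in range(1,n):
  if st[i,4]>100:
    x,y,w,h=st[i,:4]; P=world('wrist',[(x+w/2,y),(x+w/2,y+h)],.04,s)[:,:2]-t; print(st[i],'tray y',-P@u,'lat',P@nn)
```

```text
[ 0.80758449  0.41856359 -0.20199904] 0.0
[301 199  30  44 522] tray y [0.16165426 0.12208882] lat [-4.39948558e-04 -2.52158871e-05]
[270 274  39  28 195] tray y [0.09242282 0.06462086] lat [-0.02399966 -0.02423473]
[323 274  46  32 292] tray y [0.09285894 0.0609239 ] lat [0.02783596 0.02885712]
```

```bash
python3 -c "
from h import *
print(ctrl.close_job())"
```

```text
the job is handed in; nothing more can be done
None
```

I packed all three parts in their pockets, slid the bar home against the left ear (its handle measured centred at about tray y = 142 mm), and handed the job in at about 33 s; no verdict came back.

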